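Shut and lock the bur case with its gate knob

ROBOT

A 7-joint arm with a two-finger parallel gripper is mounted at the origin on a cart in front of the work surface, level with it; the furniture and walls round the work are solid. World frame = base frame: x ahead of the robot, y to its left, z up, the work surface at z = 0. Lengths are in mm, angles in rad, forces in N, time in s.
With the tool pointing down it reaches from about 400 to 900 mm from the base axis. Payload 5.6 kg.
Tool frame: the origin (TCP) lies at the centre of the arm's flange, where the gripper is bolted on; the fingertips stand 190 mm ahead of it and the grasp point (between the pads) lies 171 mm ahead of it; z points along the fingers, y is the line along which they close (so a half turn about z gives the same grasp; the last joint's range is limited). The gripper opens to 92 mm and grips with 3 to 60 N. Pads are 20 mm wide; open, the fingers measure 128 mm over their backs; the gripper's body (75 mm by 189 mm) begins 69 mm behind the grasp point.
Start: joints at [1.09, 0.468, -0.012, 1.603, 0.006, 1.071, -0.056], TCP at [275.532, -588.714, 404.692] pointing down, gripper open.
Joint ranges: [-2.53, 2.53], [-0.31, 2.02], [-1.57, 1.55], [0.28, 2.44], [-1.29, 4.43], [0.15, 1.84], [-2.92, 2.92]. Speed limits (rad/s): [2.57, 2.57, 3.14, 3.14, 3.14, 3.14, 3.14].

INTERFACE

Orientations are given as [roll, pitch, yaw] about the fixed x, y, z axes, in that order (R = Rz(yaw) Ry(pitch) Rx(roll)).
In Python, from rig import r, capture gives the robot as it stands. The module is installed in compiled form; this text tells all that it offers.
- The arm moves only by the shell command python3 -m crank 'ROWS' [FORCE]. ROWS is text: rows parted by semicolons, each of 7 numbers parted by spaces: the shift along the world's x, y, z in mm, then the turn, a rotation vector about the world's x, y, z in rad, then the finger opening in mm, from 0 to 91.9. A call has 1 to 10 rows; each row shifts and turns the commanded pose from where the row before left it; what a row does not reach is not made up. A row lasts 1/12 s, in which the tool goes at most 41.7 mm and 7.16 degrees, less where a joint would pass 70% of its speed; a pose out of reach is approached as far as the arm can. A call is refused whole if a number of a shift passes 41.7 or a number of a turn 0.125, either way. A call with a gripper value outside its range is refused whole. The fingers move at their own pace and stop on an object; FORCE is the grip in N (left out, the last holds). Time passes only in rows, so rows that do not move let the fingers close. It gives the time, the measured TCP pose, the force, the opening and the grip force at its end, in the units of the state.
- r.state(): the state, without advancing time (a new reading comes with each control period).
- capture(name): name is "scene" or "top"; returns a dict with "color" (420x560x3 uint8, red, green, blue), "z_map" (420x560 float32, mm along the optical axis (not along the pixel's ray), 0 where there is no reading), "vertical_fov" (degrees; the focal length in pixels is half the picture's height over the tangent of half this angle, whatever the lens; pixels are square), "cx", "cy" (the principal point, pixels), "world_to_cam" (4x4, takes a point from world to camera coordinates). Camera axes: x right, y up, looking along -z (the intrinsics and any distortion apply to the point x, -y, -z); pixel columns grow to the right and rows downward; lengths in mm; the calibration is good to about 2 mm. A picture is of the moment at which its call begins.
- r.sign_off(): hands the job in; it is judged then, once.
The state is a dict: "time": time; "q": joint angles; "qd": joint speeds; "tau": joint torques, N m; "eef_pos": TCP position; "orientation": TCP orientation; "contact_force": force on the tool from outside, world axes, zero at the start; "torque": the same for the moment, N m; "gripper_width": finger opening in mm; "gripper_force": force on a finger pad.
Only numpy, scipy, OpenCV 4.12 (cv2) and the standard library are available. Lean on these libraries where they do the work, as an engineer would, in place of code of your own. Each camera call takes 0.05 s, during which the arm holds its last target. There are 200 camera calls.

TASK

Shut the sliding cover of the bur case and lock it: push the round knob along the long leg of its L-shaped slot until the cover is fully shut, then push it round the corner to the very end of the short leg. Only push the knob, gently, with the fingertips: do not pinch it and do not lift it out of the slot. Leave the ring clamp, the wax block and the loupe where they are, and keep the arm clear of the lamp.

Things in the scene. Friction and masses are not known exactly. Their poses are not given: they have to be found in the camera images.
- bur_case: wooden case 190 x 92 mm, fixed; origin: centre of its underside, x along its length, y across, z up. x = -95 to 17 mm is roofed by a flat aluminium plate (top z = 36 mm, only the knob on it) with an L-shaped slot 17 mm wide; beyond is an open compartment, walls 29 mm high. Bench lamp to avoid: shade over world x > 0.61 m, y -0.21 to 0.11, from 0.31 m up; its arm over x > 0.7, y < -0.2.
- slot_corner (a point): the slot's corner, level with the plate's top, at (1, -18, 36) mm in the case. The long leg runs to it along the case's +x from the start at (-69, -18). It is where the knob's axis comes, give or take 1.5 mm of play (it meets the wall at x = 2.5).
- slot_end (a point): end of the slot's short leg, level with the plate's top, at (1, 18, 36) mm in the case: from the corner along the case's +y. Where the knob's axis comes, give or take 1.5 mm of play (it meets the wall at y = 19.5).
- knob: loose brass cylinder, upright, 40 mm wide, 24 mm tall, 0.25 kg, resting on the plate; origin on its axis at its underside. A 14 mm pin goes 16 mm down through the slot and a cross slot in the cover: along the long leg it drives the cover, at the corner it slides freely across. Takes 1 to 4 N, stays where left. Push low, 4 to 10 mm above the plate, or it tilts at the stops.
- cover (a joint): slide of the steel cover beneath the gate plate: 0 = fully open (start), about 0.070 m = shut over the compartment
- ring_clamp: bystander: small grey steel ring clamp with pointed jaws, 34 x 57 x 52 mm tall, loose on the worktop beside the case; origin under its centre
- wax_block: bystander: blue wax block 33 x 30 x 26 mm tall, loose on the worktop beside the case; origin under its centre
- loupe: bystander: small loupe, black eyepiece and white body, 24 x 60 x 12 mm tall, loose on the worktop beside the case; origin under its centre
Things that resemble listed ones, but are neither listed nor needed, are in the scene too. Of the things like the knob, leave any that is orange; of the rest the larger one is meant.

How it is judged (in metres and radians):
On the way:
1. the knob is pushed to the corner and the cover is shut (value of joint cover above 0.065 m), for 0.1 s.
At the end, for the whole second after the job is handed in: The cover is shut (joint over 0.065 m) and the knob rests upright (within 0.1 rad), flat on the plate, still in the slot, within about 5 mm of the end wall of the short leg (value of joint cover above 0.065 m and x of knob in the frame of bur_case between -0.005 and 0.007 m and y of knob in the frame of bur_case between 0.014 and 0.024 m and z of knob in the frame of bur_case below 0.039 m and angle between knob's own z axis and vertical below 0.1 rad and linear speed of knob below 0.01 m/s); the robot touches nothing.
It fails at once if the knob is lifted (more than 9 mm above the plate) (z of knob in the frame of bur_case above 0.045 m).
It fails at once if the knob is pinched (the grasp point over it and more than 25 N between fingers and knob) (horizontal distance between the grasp point and knob below 0.02 m and contact force between the fingers and knob above 25 N).
It fails at once if the knob is rammed (more than 70 N between fingers and knob) (contact force between the fingers and knob above 70 N).
It fails at once if the ring clamp, wax block or loupe is moved more than 15 mm (distance of any of ring_clamp, wax_block, loupe from where it was at the start of the episode above 0.015 m).
It also fails if it takes over 51 s, if anything falls off the work surface, if the arm or the gripper's body presses on something with over 40 N, if the wrist force passes 120 N, or if a joint passes its speed limit or range.

## Working session

There is one attempt and no reset: what is moved stays moved. The work goes in short steps, Python scripts to look and compute and a shell command to move; the robot and the scene stay as the last step left them, time stands still between calls to the robot, and variables do not carry over. Pictures are saved under pics/ and viewed, at most 10 in all, crops included, and the job is handed in when it is done.

```bash
mkdir -p pics; cat > h.py <<'E'
import numpy as np,cv2
from rig import r,capture
def K(c):
    f=c["color"].shape[0]/2/np.tan(np.radians(c["vertical_fov"])/2)
    return f
def pts(c):
    z=c["z_map"];f=K(c);h,w=z.shape
    u,v=np.meshgrid(np.arange(w),np.arange(h))
    P=np.stack([(u-c["cx"])/f*z,-(v-c["cy"])/f*z,-z,np.ones_like(z)],-1)
    return (P@np.linalg.inv(c["world_to_cam"]).T)[...,:3]
def ray(c,u,v,h):
    f=K(c);M=np.linalg.inv(c["world_to_cam"])
    d=M[:3,:3]@np.array([(u-c["cx"])/f,-(v-c["cy"])/f,-1]);o=M[:3,3]
    return o+d*(h-o[2])/d[2]
def proj(c,p):
    q=c["world_to_cam"]@np.append(p,1);f=K(c)
    return c["cx"]+f*q[0]/-q[2],c["cy"]-f*q[1]/-q[2]
def save(n,im): cv2.imwrite("pics/"+n,im[...,::-1])
E
python3 - <<'E'
from h import *
for n in("scene","top"):
    c=capture(n); save(n+"0.png",c["color"]); print(n,c["vertical_fov"],c["cx"],c["cy"],np.linalg.inv(c["world_to_cam"])[:3,3],[k for k in c]); np.save(n+"0.npy",c,allow_pickle=True)
print(r.state())
E
```

```text
scene 46.14538564435333 270.32478773746556 212.60349387827623 [149.11078632 574.54766275 718.66324243] ['color', 'z_map', 'vertical_fov', 'cx', 'cy', 'world_to_cam']
top 49.97878057402531 284.110644984506 213.39555592470367 [456.98010866 187.88075212 907.9420349 ] ['color', 'z_map', 'vertical_fov', 'cx', 'cy', 'world_to_cam']
{'time': 0.1, 'q': array([ 1.09000571,  0.46826361, -0.01160206,  1.60348364,  0.00599904,
        1.07139177, -0.05627677]), 'qd': array([-0.00091761, -0.00152005,  0.00065576, -0.00207555, -0.00134186,
        0.00011654, -0.00246184]), 'tau': array([ 1.70593667e-03, -5.21643698e+01, -1.21850896e-02, -2.44364011e+01,
       -5.68558287e-02,  1.40716560e-02,  3.31186538e-05]), 'eef_pos': array([ 275.43082354, -588.52844801,  403.87175077]), 'orientation': array([-3.14008474e+00,  1.10649746e-04,  4.37748091e-01]), 'contact_force': array([0.05922537, 0.07439017, 0.46297068]), 'torque': array([-0.00209695,  0.03511189, -0.04037802]), 'gripper_force': 0.0, 'gripper_width': 91.86022346487444}
```

View pics/scene0.png

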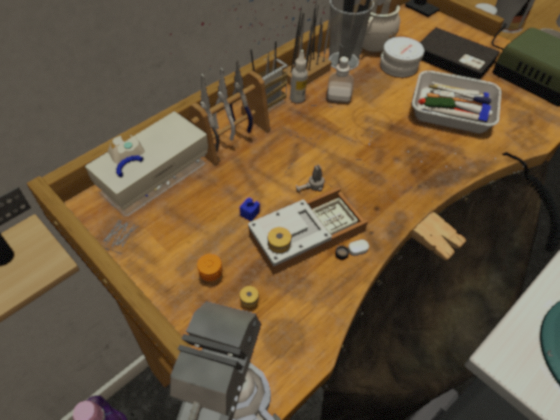

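View pics/top0.png

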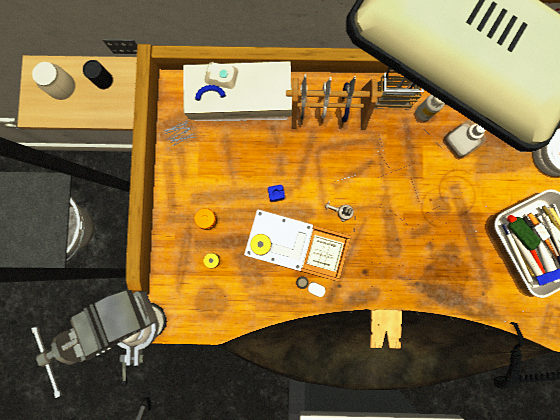

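Knob candidates in the top view: orange (205,218), small brass (211,260), and large brass on the plate (261,244). The last one fits: it isn't orange, it's larger than the other brass one, and it sits in the slot. Next I'll measure it and take an enlarged crop.

```bash
python3 - <<'E'
from h import *
c=np.load("top0.npy",allow_pickle=True).item(); P=pts(c)
im=c["color"]; x0,x1,y0,y1=180,370,170,310
save("crop.png",cv2.resize(im[y0:y1,x0:x1],None,fx=4,fy=4,interpolation=cv2.INTER_CUBIC))
for n,(u,v) in dict(knob=(261,244),orange=(205,218),small=(211,260),wax=(276,193),clamp=(345,211),loupe1=(302,283),loupe2=(317,289),plate=(285,228),table=(240,300),lamp=(420,60)).items(): print(n,P[v,u].round(1),ray(c,u,v,36).round(1))
hsv=cv2.cvtColor(im,cv2.COLOR_RGB2HSV)
roi=np.zeros(im.shape[:2],bool); roi[200:285,235:360]=1
z=P[...,2]
m=(roi&(z>31)&(z<41)&(hsv[...,1]<60)&(hsv[...,2]>120)).astype(np.uint8)
m=cv2.morphologyEx(m,cv2.MORPH_CLOSE,np.ones((9,9)))
n,l,s,_=cv2.connectedComponentsWithStats(m);k=1+s[1:,4].argmax()
print("plate",s[k], np.median(z[l==k]))
Q=P[l==k][:,:2].astype(np.float32); 
q=np.array([ray(c,u,v,36)[:2] for v,u in np.argwhere(l==k)],np.float32)
for a in(Q,q):
  R=cv2.minAreaRect(a);print(R,cv2.boxPoints(R).round(1).tolist())
kn=roi&(z>50)&(z<68);print("knob px",kn.sum(),np.median(z[kn]))
kt=(roi&(hsv[...,0]>20)&(hsv[...,0]<35)&(hsv[...,1]>120)&(np.hypot(*(np.indices(im.shape[:2])-np.array([244,261])[:,None,None]))<16)).astype(np.uint8)
for mm in(kn.astype(np.uint8),kt):
  cs=max(cv2.findContours(mm,0,1)[0],key=cv2.contourArea);(u,v),rad=cv2.minEnclosingCircle(cs);print(u,v,rad,ray(c,u,v,60).round(1))
E
```

```text
knob [477.7 239.1  60.1] [478.3 240.5  36. ]
orange [526.6 350.3  37.9] [526.7 350.7  36. ]
small [445.6 337.7  27.7] [445.7 336.2  36. ]
wax [581.3 214.3  13.1] [578.2 213.6  36. ]
clamp [543.6  80.9  52.2] [545.2  78.8  36. ]
loupe1 [403.5 159.3   6.9] [405.2 160.2  36. ]
loupe2 [392.7 129.9  12.8] [394.4 131.4  36. ]
plate [510.2 194.8  33.6] [510.1 194.8  36. ]
table [367.1 282.   -1.1] [370.8 278.2  36. ]
lamp [701.7  28.5 367.5] [851.8 -69.3  36. ]
plate [ 245  210   68   61 2305] 35.44567936211013
((487.5032043457031, 206.54306030273438), (112.06303405761719, 92.10311889648438), 75.53545379638672) [[428.8999938964844, 163.8000030517578], [518.0999755859375, 140.8000030517578], [546.0999755859375, 249.3000030517578], [456.8999938964844, 272.29998779296875]]
((487.4070739746094, 206.47750854492188), (111.92963409423828, 91.9281234741211), 75.38568878173828) [[428.79998779296875, 163.89999389648438], [517.7999877929688, 140.6999969482422], [546.0, 249.0], [457.1000061035156, 272.20001220703125]]
knob px 385 59.363807867449395
260.6000061035156 244.0 10.647160530090332 [477.7 239.9  60. ]
260.1666564941406 243.8333282470703 10.23348617553711 [478.  240.7  60. ]
```

View pics/crop.png

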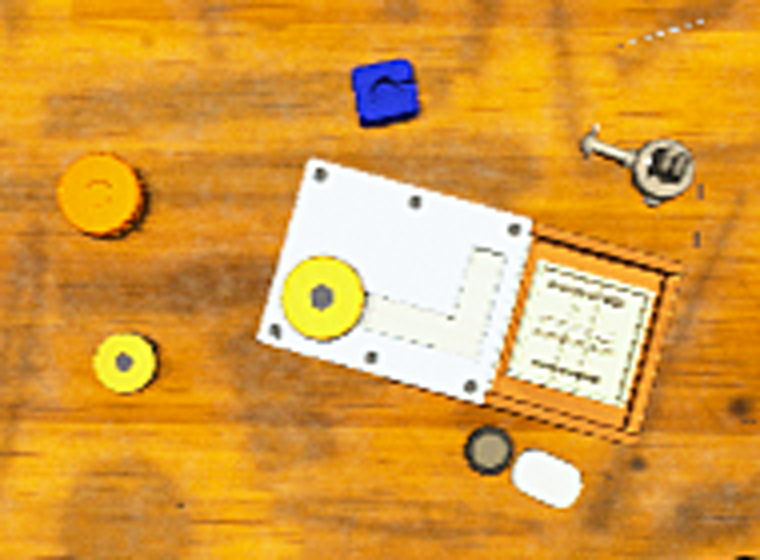

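The plate fits at 112 x 92 mm with its top at z≈36. The knob measures (478,240), against (477.5,240.0) predicted for the slot start. That gives case axes ex=(-0.251,-0.968), ey=(0.968,-0.251), the corner at (460,172.3) and the end at (494.8,163.3). The crop confirms the large yellow knob in the slot. Next I'll move behind it.

```bash
python3 -m crank '16 30 0 0 0 0.11 0;16 30 0 0 0 0.11 0;16 30 0 0 0 0.11 0;16 30 0 0 0 0.11 0;16 30 0 0 0 0.11 0;16 30 0 0 0 0.11 0;16 30 0 0 0 0.11 0;16 30 0 0 0 0.11 0;16 30 0 0 0 0 0;16 30 0 0 0 0 0' 10
python3 -m crank '4 30 0 0 0 0 0;4 30 0 0 0 0 0;4 30 0 0 0 0 0;4 30 0 0 0 0 0;4 30 0 0 0 0 0;4 30 0 0 0 0 0;4 30 0 0 0 0 0;4 30 0 0 0 0 0;4 30 0 0 0 0 0;4 30 0 0 0 0 0'
python3 -m crank '1.5 27 0 0 0 0 0;1.5 27 0 0 0 0 0;1.5 27 0 0 0 0 0;1.5 27 0 0 0 0 0;1.5 27 0 0 0 0 0;1.5 27 0 0 0 0 0;1.5 27 0 0 0 0 0;1.5 27 0 0 0 0 0;1.5 27 0 0 0 0 0;0 0 0 0 0 0 0'
```

```text
time: 0.93
eef_pos: [435.8, -287.2, 404.5]
orientation: [-3.141, -0.0, 1.318]
contact_force: [0.4, 0.1, 0.2]
gripper_width: 27.4
gripper_force: 0.0
time: 1.77
eef_pos: [475.3, 12.7, 404.6]
orientation: [-3.141, 0.0, 1.318]
contact_force: [-0.3, -0.0, -0.3]
gripper_width: 0.5
gripper_force: 0.0
time: 2.6
eef_pos: [487.9, 259.4, 404.7]
orientation: [-3.14, -0.004, 1.324]
contact_force: [-0.5, 0.5, 0.2]
gripper_width: 0.4
gripper_force: 0.0
```

```bash
python3 -m crank '3 20 0 -0.0485 0.0125 0 0;3 20 0 -0.0485 0.0125 0 0;1 7 -25 0 0 0 0;0 0 -25 0 0 0 0;0 0 -25 0 0 0 0;0 0 -25 0 0 0 0;0 0 -25 0 0 0 0;0 0 -25 0 0 0 0;0 0 0 0 0 0 0;0 0 0 0 0 0 0'
python3 - <<'E'
from h import *
s=r.state();print(s["eef_pos"],s["orientation"])
from scipy.spatial.transform import Rotation as R
print(s["eef_pos"]+R.from_euler('xyz',s["orientation"]).apply([0,0,190]))
c=capture("scene");save("s1.png",cv2.resize(c["color"][150:320,180:400],None,fx=3.4,fy=3.4,interpolation=cv2.INTER_CUBIC))
E
```

```text
time: 3.43
eef_pos: [495.7, 300.6, 253.7]
orientation: [-3.139, 0.103, 1.318]
contact_force: [0.4, 0.6, -0.1]
gripper_width: 0.4
gripper_force: 0.0
[495.73673173 300.64721311 253.69685268] [-3.13933389  0.1025552   1.31778954]
[490.45225582 281.92258847  64.69562849]
```

View pics/s1.png

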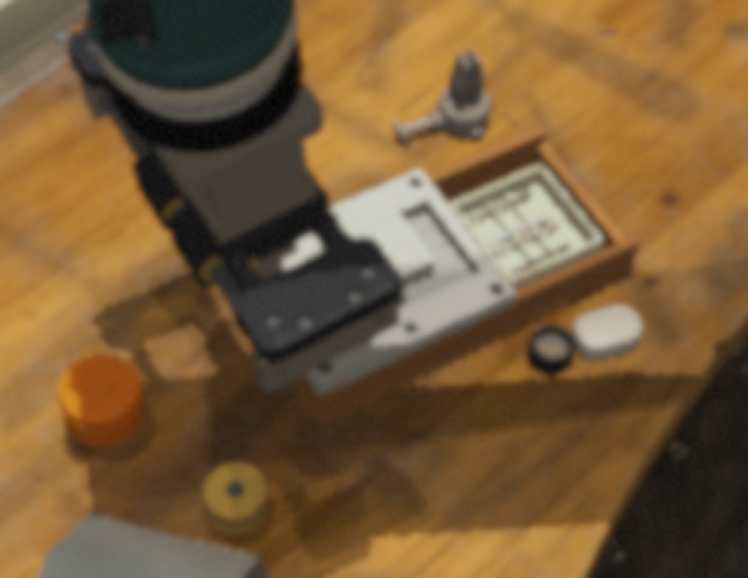

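The gripper hides the knob in this view. The tip is at (490.5,282,64.7), about 14 mm behind the knob and 2 mm off its line. I'll descend, then push in small steps.

```bash
python3 -m crank '-2 1 -12 0 0 0 0;0 0 -12 0 0 0 0;0 0 0 0 0 0 0;-0.75 -3 0 0 0 0 0;-0.75 -3 0 0 0 0 0;-0.75 -3 0 0 0 0 0;-0.75 -3 0 0 0 0 0;-0.5 -2 0 0 0 0 0;-0.5 -2 0 0 0 0 0;-0.5 -2 0 0 0 0 0'
```

```text
time: 4.32
eef_pos: [489.7, 284.6, 231.1]
orientation: [3.141, 0.098, 1.318]
contact_force: [0.3, 2.4, 0.1]
gripper_width: 0.2
gripper_force: 1.0
```

```bash
python3 -m crank '-1 -4 -1 0 0 0 0;-1 -4 -1 0 0 0 0;-1 -4 0 0 0 0 0;-1 -4 0 0 0 0 0;-1 -4 0 0 0 0 0;-1 -4 0 0 0 0 0;-1 -4 0 0 0 0 0;-1 -3 0 0 0 0 0;-1 -3 0 0 0 0 0;0 0 0 0 0 0 0'
python3 - <<'E'
from h import *
c=capture("top");save("t1.png",cv2.resize(c["color"][180:310,220:370],None,fx=4.5,fy=4.5,interpolation=cv2.INTER_CUBIC))
E
```

```text
time: 5.15
eef_pos: [480.4, 249.3, 228.5]
orientation: [-3.141, 0.102, 1.317]
contact_force: [0.2, 1.5, 1.2]
gripper_width: 0.3
gripper_force: 1.1
```

View pics/t1.png

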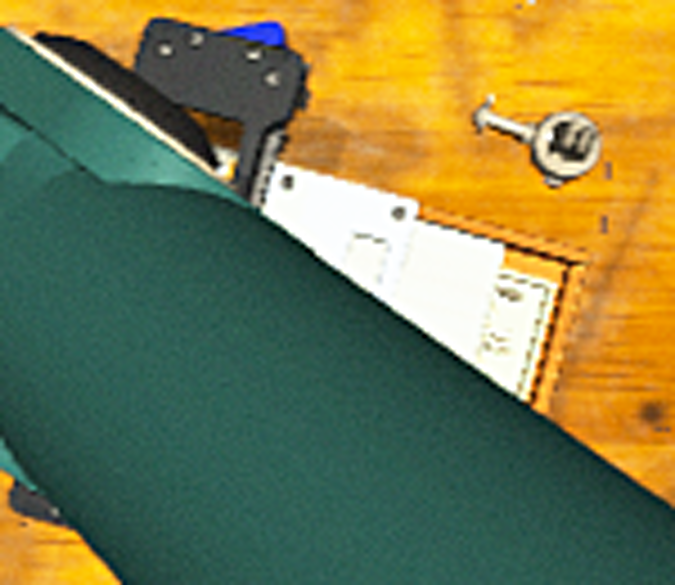

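The cover has come out about half way, with its edge near crop column 505, so the pushing works. The next rows go on to the stop.

```bash
python3 -m crank '-1 -4 0 0 0 0 0;-1 -4 0 0 0 0 0;-1 -4 0 0 0 0 0;-1 -4 0 0 0 0 0;-1 -4 0 0 0 0 0;-1 -3 0 0 0 0 0;-0.5 -2 0 0 0 0 0;-0.5 -2 0 0 0 0 0;0 0 0 0 0 0 0'
python3 -m crank '-0.25 -1 0 0 0 0 0;-0.25 -1 0 0 0 0 0;-0.25 -1 0 0 0 0 0;0 0 0 0 0 0 0'
```

```text
time: 5.95
eef_pos: [473.4, 222.5, 228.5]
orientation: [-3.141, 0.101, 1.317]
contact_force: [0.6, 1.3, -0.1]
gripper_width: 0.7
gripper_force: 0.2
time: 6.28
eef_pos: [472.7, 220.2, 228.6]
orientation: [-3.141, 0.1, 1.318]
contact_force: [0.4, 1.1, -0.5]
gripper_width: 0.5
gripper_force: 0.7
```

```bash
python3 -m crank '-0.25 -1 0 0 0 0 0;-0.25 -1 0 0 0 0 0;0 0 0 0 0 0 0'; python3 -m crank '-0.25 -1 0 0 0 0 0;-0.25 -1 0 0 0 0 0;0 0 0 0 0 0 0'
python3 - <<'E'
from h import *
c=capture("scene");save("s2.png",cv2.resize(c["color"][150:320,180:400],None,fx=3.4,fy=3.4,interpolation=cv2.INTER_CUBIC))
E
```

```text
time: 6.53
eef_pos: [472.3, 218.5, 228.8]
orientation: [3.141, 0.099, 1.318]
contact_force: [0.5, 2.6, -0.4]
gripper_width: 0.3
gripper_force: 1.2
time: 6.78
eef_pos: [472.0, 217.6, 229.2]
orientation: [3.14, 0.096, 1.318]
contact_force: [0.4, 5.8, -0.0]
gripper_width: 0.4
gripper_force: 2.9
```

View pics/s2.png

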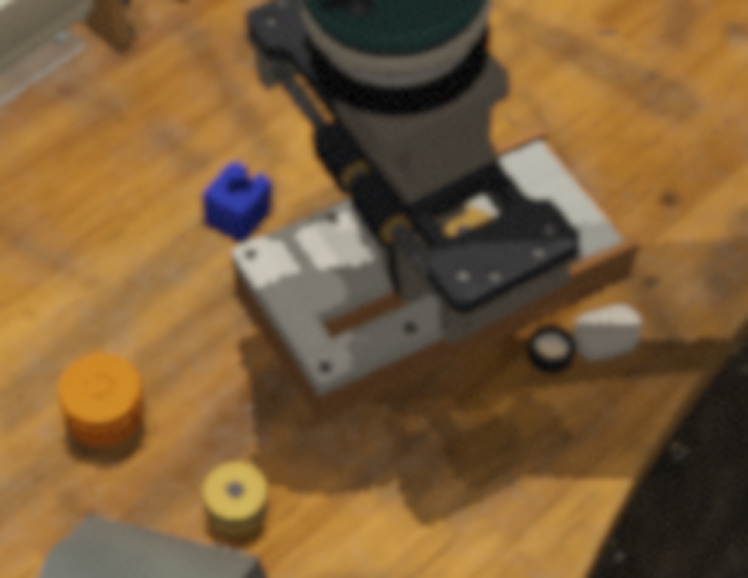

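Force rose to 5.8 N at the stop. The view shows the compartment covered and the long leg behind the fingers free. The cover is shut, so I'll back off, lift and go round to the -y side of the knob.

```bash
python3 -m crank '1 4 0 0 0 0 0;1 4 0 0 0 0 0;1 4 0 0 0 0 0;0 0 20 0 0 0 0;0 0 20 0 0 0 0;0 0 20 0 0 0 0;-20 -10 0 0.036 -0.061 0 0;-20 -10 0 0.036 -0.061 0 0;-20 -10 0 0 0 0 0;-20 -10 0 0 0 0 0'
python3 -m crank '-4 0 0 0 0 0 0;0 0 0 0 0 0 0;0 0 0 0 0 0 0'
python3 - <<'E'
from h import *
from scipy.spatial.transform import Rotation as R
s=r.state();print(s["eef_pos"]+R.from_euler('xyz',s["orientation"]).apply([0,0,190]),s["q"].round(2))
c=capture("scene");save("s3.png",cv2.resize(c["color"][150:320,180:400],None,fx=3.4,fy=3.4,interpolation=cv2.INTER_CUBIC))
c=capture("top");P=pts(c);z=P[...,2];hs=cv2.cvtColor(c["color"],cv2.COLOR_RGB2HSV)
m=(z>52)&(z<68)&(hs[...,0]>18)&(hs[...,0]<36)&(hs[...,1]>100);m[:200]=0;m[290:]=0;m[:,:230]=0;m[:,340:]=0
print(m.sum())
if m.sum()>20:
  cs=max(cv2.findContours(m.astype(np.uint8),0,1)[0],key=cv2.contourArea);(u,v),q=cv2.minEnclosingCircle(cs);print(u,v,q,ray(c,u,v,60))
E
```

```text
time: 7.67
eef_pos: [393.5, 187.4, 288.6]
orientation: [3.042, 0.001, 1.312]
contact_force: [-0.1, 0.1, 0.2]
gripper_width: 0.4
gripper_force: 0.0
time: 7.92
eef_pos: [391.7, 188.7, 289.0]
orientation: [3.041, -0.001, 1.313]
contact_force: [0.3, 0.7, -0.0]
gripper_width: 0.7
gripper_force: 0.0
[410.22641736 184.0432384  100.00443904] [-0.06  0.34 -0.56  2.2   0.43  0.63 -1.19]
139
297.0 258.0 9.055485725402832 [452.77796472 171.05553056  60.        ]
```

View pics/s3.png

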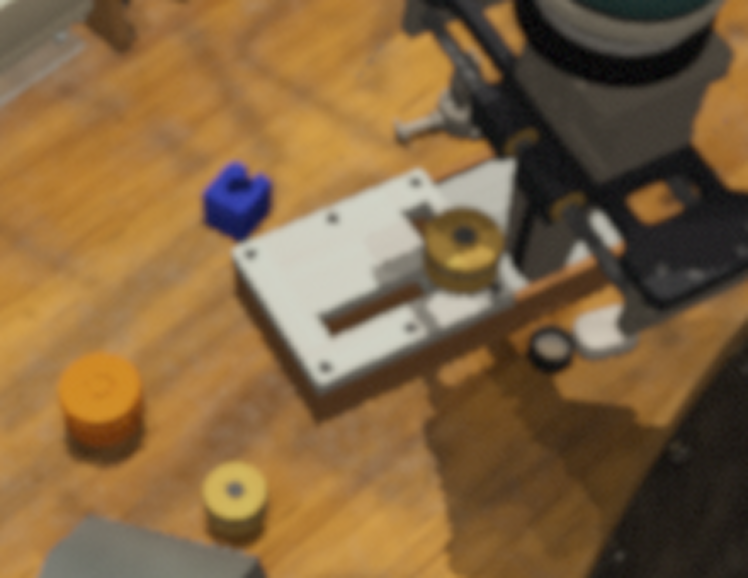

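The knob is upright at the corner (crop (463,245)) and the cover is shut. I'll descend and push along +y.

```bash
python3 -m crank '0 0 -20 0 0 0 0;0 0 -20 0 0 0 0;0 0 -19 0 0 0 0;0 0 0 0 0 0 0;3 -0.75 0 0 0 0 0;3 -0.75 0 0 0 0 0;3 -0.75 0 0 0 0 0;2 -0.5 0 0 0 0 0;2 -0.5 0 0 0 0 0;0 0 0 0 0 0 0'
python3 -m crank '3 -0.75 0 0 0 0 0;3 -0.75 0 0 0 0 0;3 -0.75 0 0 0 0 0;3 -0.75 0 0 0 0 0;3 -0.75 0 0 0 0 0;0 0 0 0 0 0 0'
```

```text
time: 8.85
eef_pos: [404.5, 184.8, 230.3]
orientation: [3.04, -0.001, 1.312]
contact_force: [0.3, -0.5, -0.2]
gripper_width: 0.4
gripper_force: 0.0
time: 9.35
eef_pos: [419.3, 181.2, 229.7]
orientation: [3.041, -0.001, 1.312]
contact_force: [0.0, 0.8, 0.7]
gripper_width: 0.4
gripper_force: 0.3
```

```bash
python3 -m crank '3 -0.75 0 0 0 0 0;3 -0.75 0 0 0 0 0;3 -0.75 0 0 0 0 0;3 -0.75 0 0 0 0 0;3 -0.75 0 0 0 0 0;0 0 0 0 0 0 0'
python3 - <<'E'
from h import *
c=capture("scene");save("s4.png",cv2.resize(c["color"][150:320,180:400],None,fx=3.4,fy=3.4,interpolation=cv2.INTER_CUBIC))
E
```

```text
time: 9.85
eef_pos: [434.6, 177.2, 229.7]
orientation: [3.041, -0.001, 1.312]
contact_force: [-0.1, 0.5, -0.9]
gripper_width: 0.3
gripper_force: 0.0
```

View pics/s4.png

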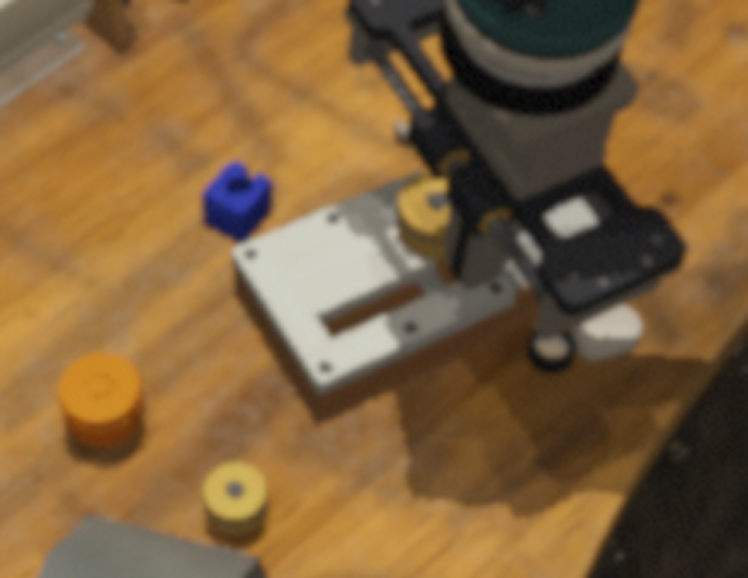

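The knob has moved up the short leg to crop (432,205). I'll go on in small steps until it meets the stop.

```bash
python3 -m crank '2 -0.5 0 0 0 0 0;2 -0.5 0 0 0 0 0;0 0 0 0 0 0 0'
python3 -m crank '1 -0.25 0 0 0 0 0;1 -0.25 0 0 0 0 0;0 0 0 0 0 0 0'
```

```text
time: 10.15
eef_pos: [438.1, 176.4, 229.7]
orientation: [3.041, -0.0, 1.312]
contact_force: [-0.5, -0.8, 0.3]
gripper_width: 0.4
gripper_force: 0.2
time: 10.4
eef_pos: [439.9, 176.0, 229.7]
orientation: [3.042, -0.0, 1.313]
contact_force: [-0.6, 0.1, -0.0]
gripper_width: 0.4
gripper_force: 0.5
```

```bash
python3 -m crank '1 -0.25 0 0 0 0 0;1 -0.25 0 0 0 0 0;0 0 0 0 0 0 0'
python3 -m crank '1 -0.25 0 0 0 0 0;0 0 0 0 0 0 0'
python3 -m crank '1 -0.25 0 0 0 0 0;0 0 0 0 0 0 0'
```

```text
time: 10.65
eef_pos: [442.0, 175.5, 229.7]
orientation: [3.041, -0.001, 1.313]
contact_force: [-1.3, 0.3, -0.8]
gripper_width: 0.6
gripper_force: 0.4
time: 10.82
eef_pos: [442.9, 175.2, 229.7]
orientation: [3.041, -0.0, 1.313]
contact_force: [-1.4, 0.2, -0.5]
gripper_width: 0.2
gripper_force: 0.5
time: 10.98
eef_pos: [443.9, 175.0, 229.7]
orientation: [3.041, -0.0, 1.313]
contact_force: [-1.1, 0.1, 0.3]
gripper_width: 0.3
gripper_force: 0.5
```

```bash
python3 -m crank '1 -0.25 0 0 0 0 0;0 0 0 0 0 0 0'
python3 -m crank '1 -0.25 0 0 0 0 0;0 0 0 0 0 0 0'
python3 -m crank '1 -0.25 0 0 0 0 0;0 0 0 0 0 0 0'
```

```text
time: 11.15
eef_pos: [444.9, 174.7, 229.7]
orientation: [3.041, -0.0, 1.313]
contact_force: [-1.0, 0.1, -0.1]
gripper_width: 0.8
gripper_force: 0.5
time: 11.32
eef_pos: [446.0, 174.5, 229.7]
orientation: [3.041, -0.0, 1.313]
contact_force: [-0.6, 0.4, 0.3]
gripper_width: 0.4
gripper_force: 0.5
time: 11.48
eef_pos: [446.8, 174.3, 229.7]
orientation: [3.042, -0.0, 1.313]
contact_force: [-1.3, 1.0, 0.9]
gripper_width: 0.4
gripper_force: 0.7
```

```bash
python3 -m crank '1 -0.25 0 0 0 0 0;0 0 0 0 0 0 0'
python3 -m crank '1 -0.25 0 0 0 0 0;0 0 0 0 0 0 0'
python3 - <<'E'
from h import *
c=capture("scene");save("s5.png",cv2.resize(c["color"][180:280,250:380],None,fx=5,fy=5,interpolation=cv2.INTER_CUBIC))
E
```

```text
time: 11.65
eef_pos: [447.2, 174.3, 229.6]
orientation: [3.043, 0.0, 1.313]
contact_force: [-5.3, 0.4, 3.2]
gripper_width: 0.5
gripper_force: 2.3
time: 11.82
eef_pos: [447.5, 174.3, 229.6]
orientation: [3.044, 0.001, 1.314]
contact_force: [-7.1, 1.5, 5.6]
gripper_width: 0.8
gripper_force: 3.9
```

View pics/s5.png

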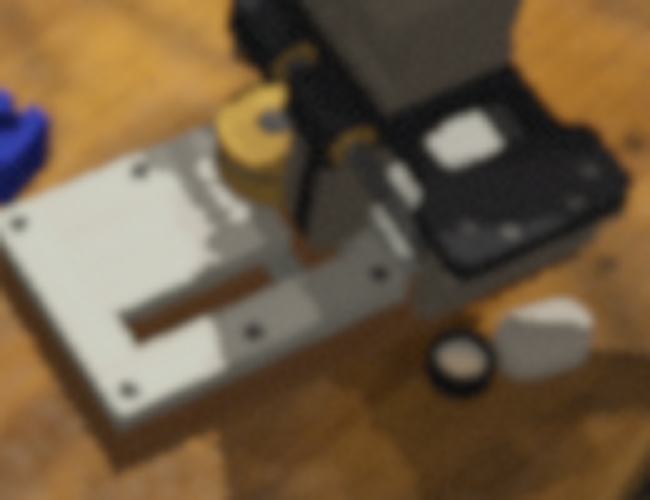

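The knob is at the end wall (7 N and rising) and upright. I'll withdraw, lift clear and check.

```bash
python3 -m crank '-4 1 0 0 0 0 0;-5 1 0 0 0 0 0;-5 1 0 0 0 0 0;-5 1 20 0 0 0 0;0 0 25 0 0 0 0;0 -25 25 0 0 0 0;0 -35 20 0 0 0 0;0 -35 20 0 0 0 0;0 -35 20 0 0 0 0;0 -35 0 0 0 0 0'
python3 -m crank '0 -35 0 0 0 0 0;0 -35 0 0 0 0 0;0 -35 0 0 0 0 0;0 -35 0 0 0 0 0;0 -35 0 0 0 0 0;0 -35 0 0 0 0 0;0 0 0 0 0 0 0;0 0 0 0 0 0 0'
python3 - <<'E'
from h import *
c=capture("top");save("t2.png",cv2.resize(c["color"][180:310,220:370],None,fx=4.5,fy=4.5,interpolation=cv2.INTER_CUBIC))
P=pts(c);z=P[...,2];hs=cv2.cvtColor(c["color"],cv2.COLOR_RGB2HSV)
m=(z>52)&(z<68);m[:200]=0;m[290:]=0;m[:,:240]=0;m[:,328:]=0
cs=max(cv2.findContours(m.astype(np.uint8),0,1)[0],key=cv2.contourArea);(u,v),q=cv2.minEnclosingCircle(cs);p=ray(c,u,v,60);print(u,v,q,p,np.median(z[m]))
d=p[:2]-[487.4,206.5];print("case",d@[-.251,-.968]-39,d@[.968,-.251])
E
```

```text
time: 12.7
eef_pos: [430.5, 11.6, 363.2]
orientation: [3.034, -0.001, 1.313]
contact_force: [0.9, -0.3, -0.1]
gripper_width: 0.6
gripper_force: 0.0
time: 13.37
eef_pos: [429.3, -198.9, 359.5]
orientation: [3.042, -0.0, 1.308]
contact_force: [0.7, 0.5, -0.2]
gripper_width: 0.6
gripper_force: 0.0
302.0363464355469 235.2162628173828 10.658010482788086 [495.60048059 162.27070065  60.        ] 59.67339352602056
case 1.7556411391605735 19.039619350289605
```

View pics/t2.png

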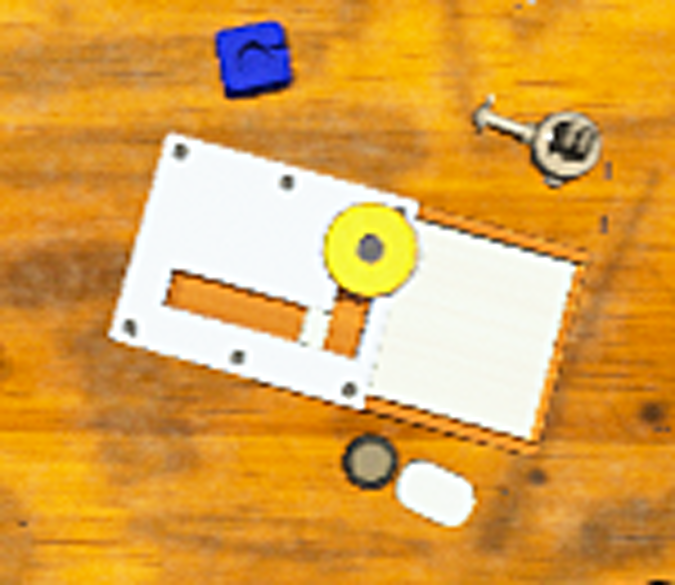

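The knob is upright at case (1.8, 19.0) mm, the cover is shut, the bystanders are undisturbed and the arm is clear, so I'm handing in.

```bash
python3 -c "from rig import r;print(r.sign_off())"
```

```text
the job is handed in; nothing more can be done
None
```

The job is handed in: the cover is shut and the knob stands upright at the end of the short leg, measured at case (1.8, 19.0) mm; the ring clamp, wax block and loupe look unmoved, and the arm is clear (the judge's verdict was not shown).

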